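Counter-hold the hidden bolt head while the nut runs home

ROBOT

A 6-joint arm with a two-finger parallel gripper is mounted at the origin on a cart in front of the work surface, level with it; the furniture and walls round the work are solid. World frame = base frame: x ahead of the robot, y to its left, z up, the work surface at z = 0. Lengths are in m, angles in degrees, forces in N, time in s.
With the tool pointing down it reaches from about 0.25 to 0.725 m from the base axis. Payload 9.7 kg.
Tool frame: the origin (TCP) lies at the very end of the fingers, on their centre line; the grasp point (between the pads) lies 19 mm behind it; z points along the fingers, y is the line along which they close (so a half turn about z gives the same grasp; the last joint's range is limited). The gripper opens to 85 mm and grips with 20 to 120 N. Pads are 22 mm wide; open, the fingers measure 114 mm over their backs; the gripper's body (76 mm by 85 mm) begins 54 mm behind the grasp point. The pads swing forward as they close: fully open they stand 13 mm farther back than shut.
Start: joints at [-70.875, 4.979, 10.078, 95.1, 0, 90], TCP at [0.18, -0.52, 0.231] pointing down, gripper open.
Joint ranges: [-179.16, 179.16], [-48.56, 103.87], [-65.8, 70.77], [-126.05, 130.52], [-82.76, 87.17], [-180, 180]. Speed limits (degrees/s): [127.2, 127.2, 147.25, 180, 180, 180].

INTERFACE

Orientations are given as [roll, pitch, yaw] about the fixed x, y, z axes, in that order (R = Rz(yaw) Ry(pitch) Rx(roll)).
In Python, from workcell import bot, viewer, finder gives the robot as it stands. The module is installed in compiled form; this text tells all that it offers.
- The arm moves only by the shell command python3 -m inch 'ROWS' [FORCE]. ROWS is JSON, a list that holds one entry, the list of rows, each a list of 7 numbers: the opening in per cent of the stroke, from 0 (shut) to 100 (fully open), then the shift along the tool's x, y, z in mm, then the turn, a rotation vector about the tool's x, y, z in degrees. In form: [[[grip, tx, ty, tz, ax, ay, az], ...]]. A call has 1 to 8 rows; each row shifts and turns the commanded pose from where the row before left it, along the tool's axes as they then stand; what a row does not reach is not made up. A row lasts 1/8 s, in which the tool goes at most 62.5 mm and 10.7 degrees, less where a joint would pass 70% of its speed; a pose out of reach is approached as far as the arm can. A call with a gripper value outside its range is refused whole. The fingers move at their own pace and stop on an object; FORCE is the grip in N (left out, the last holds). Time passes only in rows, so rows that do not move let the fingers close. It gives the time, the measured TCP pose, the force, the opening and the grip force at its end, in the units of the state.
- bot.get_obs(): the state, without advancing time (a new reading comes with each control period).
- viewer.camera(name): name is "side" or "top"; returns a dict with "pixels" (420x560x3 uint8, red, green, blue), "vfov" (degrees; the focal length in pixels is half the picture's height over the tangent of half this angle, whatever the lens; pixels are square), "cx", "cy" (the principal point, pixels), "R" (3x3) and "t" (3): a world point X has camera coordinates R X + t. Camera axes: x right, y down, z forward; pixel columns grow to the right and rows downward; lengths in m; the calibration is good to about 2 mm. A picture is of the moment at which its call begins. There is no depth.
- bot.job_done(): hands the job in; it is judged then, once.
Trained networks look in the newest picture that a camera, given by its name, has taken for a name from the list of things; names that differ only in an ending like _2 or _b are one class to them, and where a whole thing is asked for, a point or a joint stands for the part that bears it (a point fixed in the world has none). Each returns a list of dicts, best first, with "conf" (0 to 1); they miss things now and then, are a little off and sometimes report something else, mostly with a low value. They report only what shows in the picture. A call takes as long as a camera call. They do not tell look-alikes from the thing itself.
- finder.outline_of(camera, thing): "pixels" (420x560 bool, what is visible of it) and "extent" ([centre column, centre row, width, height] in pixels, round what is visible of it).
- finder.mark_of(camera, thing): "position" ([column, row] in pixels: a listed point, or the origin of a listed thing).
The state is a dict: "time": time; "q": joint angles; "qd": joint speeds; "joint_efforts": joint torques, N m; "ee_pos": TCP position; "tcp_rot": TCP orientation; "wrist_force": force on the tool from outside, world axes, zero at the start; "torque": the same for the moment, N m; "opening": finger opening in m; "grasp_force": force on a finger pad.
Only numpy, scipy, OpenCV 4.12 (cv2) and the standard library are available. Lean on these libraries where they do the work, as an engineer would, in place of code of your own. Each camera call takes 0.05 s, during which the arm holds its last target. There are 200 camera calls.

TASK

The nutrunner on the bus-bar terminal is turning the nut, but the loose bolt just spins round with it. Pull the larger of the two open-ended spanners up out of the blue stand, reach down with it into the narrow gap between the terminal bracket and the red guard behind it, slip its jaw over the hidden bolt head and hold the head from turning until the nut has run fully home and the runner stalls. Finish while still gripping the upright spanner, jaw fully on the head, and leave the small spanner in the stand and the other things on the desk where they are.

Things in the scene. Friction and masses are not known exactly. Their poses are not given: they have to be found in the camera images.
- rig: The terminal rig, fixed to the desk: aluminium base 225 x 120 x 12 mm with, along its x axis, a black and yellow nutrunner in two grey clamps (robot's side), the grey upright terminal bracket with a copper bus bar, and a red guard behind. Origin on the desk under the bracket's far face; x points away from the robot along the bolt's axis, z up. Nothing on it is higher than 95 mm.
- bracket: The upright grey steel bracket: plate at x -8 to 0 mm of the rig's frame, 96 mm wide (y), top 95 mm above the desk. Same origin and axes as the rig.
- guard: The dark red guard plate: x 24 to 32 mm of the rig's frame, 110 mm wide, top 95 mm above the desk. The gap between bracket and guard is thus 24 mm wide (x 0 to 24 mm), open at the top and the sides. Same origin and axes as the rig.
- bolt: Steel bolt, turning about its x axis at some 2.5 rad/s. Origin at the centre of its hex head, 8 mm behind the bracket's far face, 55 mm above the desk. Head 24 mm across flats, 27.7 over corners, 10 mm thick; two flats face its own +-y. A jaw lowered lightly drops over it as flats come upright, twice a second; if it catches on corners, lift and try again. Held, it pulls with 0.06 to 0.1 N m.
- nut (a joint): How far the nut has screwed along the bolt towards the bus bar, in m: 0 at the start, 0.0025 fully home. It advances only while the bolt head is held from turning (or slowed), about 0.3 mm a second, some 8 s in all; it then stops and the runner stalls.
- spanner: The larger spanner (the one to use): open-ended, bright steel, 205 mm long, 9 mm thick, about 0.2 kg, upright in a slot of the blue stand, jaw down, handle up. Origin under the jaw tips, 7 mm above the desk as it stands; z up along the handle, x through its thickness, y across its width. Handle: straight bar 20 mm wide (y), 9 mm thick (x), from z 51 to 205 mm.
- spanner_grip (a point): Where to grip the larger spanner's handle, across its 20 mm width (y): on its middle line, 35 mm below the top end, 170 mm above the jaw tips and 155 mm above the jaw's centre.
- spanner_jaw (a point): Centre of the larger spanner's jaw, where the centre of the bolt head comes to lie when the jaw is fully on, 15 mm above the tips. The jaw is 25.6 mm wide (y), open downwards, 49 mm over the outside; tips rounded with a 5.75 mm radius; its throat is 14.6 mm above this centre.
- small_spanner: The smaller spanner (not needed, its 18 mm jaw does not fit): 158 mm long, 16 mm wide handle, upright in the other slot.
- stand: Blue block, fixed to the desk, 100 mm (x) x 76 mm (y) x 62 mm high, with two upright slots 10.5 mm (x) by 53 mm (y), their floor 7 mm above the desk, at x +-27 mm from the origin (under its centre, on the desk). Which spanner stands in which slot varies.
- tin: Bystander: round grey screw tin, 66 mm across, 30 mm high; origin under its centre.
- tape: Bystander: roll of black tape, 60 mm across, 18 mm high; origin under its centre.
- meter: Bystander: multimeter lying flat, 151 x 75 x 44 mm; origin under its centre.
- keys: Bystander: orange tray of hex nuts and washers, 60 x 90 x 17 mm; origin under its centre.
Not all that is in view belongs to the job. What is shaped like the spanner but purple is not meant.

How it is judged:
By the outcome, as a careful person would: the job done as asked, in the order asked, and still so for the second after the job is handed in, while the arm keeps its last pose, push and grip.
It also fails if it takes over 58 s, if anything falls off the work surface, if the arm or the gripper's body presses on something with over 40 N, if the wrist force passes 120 N, or if a joint passes its speed limit or range.

## Working session

There is one attempt and no reset: what is moved stays moved. The work goes in short steps, Python scripts to look and compute and a shell command to move; the robot and the scene stay as the last step left them, time stands still between calls to the robot, and variables do not carry over. Pictures are saved under pics/ and viewed, at most 10 in all, crops included, and the job is handed in when it is done.

```bash
mkdir -p pics; cat > h.py <<'E'
import numpy as np, cv2
from workcell import bot, viewer, finder
def cam(n):
    c=viewer.camera(n); c['f']=210/np.tan(np.radians(c['vfov'])/2); return c
def ray(c,p):
    d=np.array([(p[0]-c['cx'])/c['f'],(p[1]-c['cy'])/c['f'],1.]); R=np.array(c['R']);return -R.T@np.array(c['t']), R.T@d
def onz(c,p,z):
    o,d=ray(c,p); return o+d*(z-o[2])/d[2]
def tri(c1,p1,c2,p2):
    o1,d1=ray(c1,p1);o2,d2=ray(c2,p2);A=np.c_[d1,-d2];s=np.linalg.lstsq(A,o2-o1,rcond=None)[0]
    a=o1+d1*s[0];b=o2+d2*s[1];return (a+b)/2,np.linalg.norm(a-b)*1e3
def proj(c,X):
    v=np.array(c['R'])@X+np.array(c['t']);return np.array([v[0]/v[2]*c['f']+c['cx'],v[1]/v[2]*c['f']+c['cy']])
E
python3 - <<'E'
from h import *
np.set_printoptions(precision=4,suppress=True)
ims=[];C={}
for n in('top','side'):
    c=C[n]=cam(n);cv2.imwrite(f'pics/{n}0.png',cv2.cvtColor(c['pixels'],cv2.COLOR_RGB2BGR))
    print(n,c['vfov'],c['cx'],c['cy'],ray(c,(c['cx'],c['cy'])))
    for t in 'rig bracket guard bolt spanner spanner_grip spanner_jaw small_spanner stand tin tape meter keys'.split():
        print(n,t,[(np.round(m['position'],1).tolist(),round(m['conf'],2)) for m in finder.mark_of(n,t)][:3])
o=bot.get_obs();print(o['ee_pos'],o['tcp_rot'],o['opening'],o['time'])
E
```

```text
top 47.84616744697267 280.214206572837 209.8345360310675 (array([ 0.4635, -0.0609,  1.2695]), array([ 0.1034,  0.0044, -0.9946]))
top rig [([230.4, 231.1], 0.59)]
top bracket [([232.2, 234.7], 0.84)]
top guard [([230.8, 229.2], 0.75)]
top bolt [([232.5, 230.0], 0.58)]
top spanner [([329.6, 241.1], 0.68), ([301.9, 271.6], 0.44), ([329.6, 269.8], 0.39)]
top spanner_grip [([330.6, 238.5], 0.74), ([301.1, 273.3], 0.66), ([338.8, 271.4], 0.57)]
top spanner_jaw [([331.6, 269.5], 0.62), ([304.6, 271.8], 0.51)]
top small_spanner [([328.6, 217.5], 0.55)]
top stand [([329.2, 226.2], 0.83)]
top tin [([298.5, 185.6], 0.74)]
top tape [([389.7, 210.7], 0.63), ([329.9, 227.8], 0.33)]
top meter [([350.6, 155.3], 0.92)]
top keys [([329.7, 214.5], 0.71), ([151.9, 278.6], 0.59)]
side 42.496445678901225 281.7484130442384 207.15221989185443 (array([ 0.1704, -1.3063,  0.6024]), array([ 0.2899,  0.8938, -0.3422]))
side rig [([252.8, 232.9], 0.93)]
side bracket [([252.2, 234.0], 0.88)]
side guard [([248.1, 230.7], 0.62)]
side bolt []
side spanner [([231.5, 268.2], 0.97), ([240.9, 284.8], 0.86)]
side spanner_grip [([231.7, 200.9], 0.97), ([242.8, 213.0], 0.57), ([278.4, 206.4], 0.55)]
side spanner_jaw [([274.3, 268.1], 0.87), ([241.0, 275.4], 0.66), ([252.7, 236.9], 0.33)]
side small_spanner [([276.6, 206.5], 0.48)]
side stand [([287.0, 273.6], 0.83)]
side tin [([314.4, 254.8], 0.73), ([249.6, 229.8], 0.61)]
side tape [([331.5, 302.1], 0.89), ([253.5, 232.4], 0.74), ([275.7, 266.7], 0.66)]
side meter [([367.4, 271.8], 0.94)]
side keys []
[ 0.1802 -0.5196  0.2313] [-179.9998    0.0012   19.1295] 0.08539063702888003 1.4
```

View pics/top0.png

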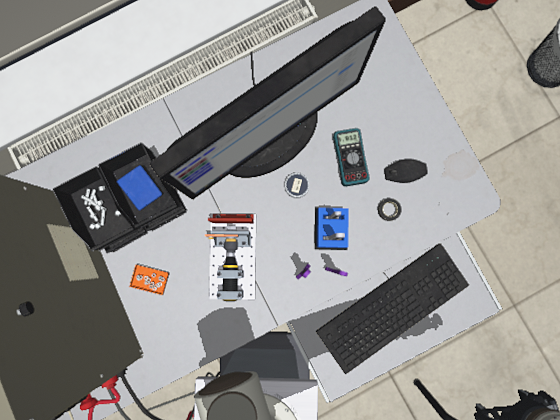

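View pics/side0.png

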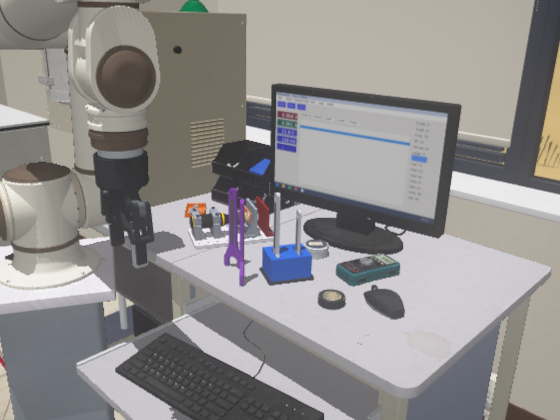

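The top view shows the stand at (331,228) and the rig at (232,255). There are four spanner-shaped candidates: bright steel tall at top (331,239) / side (278,200), bright steel short at top (331,216) / side (298,215), and two purple ones at top (303,268) and (335,270) / side (233,230) and (241,240). By the description I choose the tall steel one, and check it in one crop.

```bash
python3 - <<'E'
from h import *
np.set_printoptions(precision=4,suppress=True)
t=cam('top');s=cam('side')
b=lambda im,x,y,w,h,k:cv2.resize(cv2.cvtColor(im['pixels'],cv2.COLOR_RGB2BGR)[y:y+h,x:x+w],None,fx=k,fy=k,interpolation=cv2.INTER_CUBIC)
A=b(t,200,200,66,50,6);B=b(t,306,198,66,50,6);Cc=b(s,180,185,66,50,6) ;D=b(s,255,188,66,50,6)
cv2.imwrite('pics/c1.png',np.vstack([np.hstack([A,B]),np.hstack([Cc,D])]))
print(tri(t,(330.6,238.5),s,(278.4,206.4)))
print('stand',onz(t,(329.2,226.2),0),onz(s,(287,273.6),0),'rig',onz(t,(230.4,231.1),0),onz(s,(252.8,232.9),0))
for n,c in(('top',t),('side',s)):
  for k in('spanner','stand','bracket','guard'):
    for m in finder.outline_of(n,k)[:3]:
        M=m['pixels'].astype(np.uint8);r=cv2.minAreaRect(np.argwhere(M)[:,::-1].astype(np.float32))
        print(n,k,round(m['conf'],2),np.round(m['extent'],1),np.round(cv2.boxPoints(r),1).tolist())
E
```

```text
(array([ 0.5208, -0.1763,  0.1726]), np.float64(15.047902186588342))
stand [ 0.5543 -0.1878  0.    ] [ 0.5513 -0.1873 -0.    ] rig [0.5349 0.0771 0.    ] [0.5349 0.0805 0.    ]
top spanner 0.69 [335.6 236.8  21.5   3.8] [[323.0, 232.0], [344.0, 232.0], [344.0, 239.0], [323.0, 239.0]]
top spanner 0.53 [303.7 270.9  16.8  17.6] [[295.0, 276.1000061035156], [307.3999938964844, 262.5], [313.5, 268.1000061035156], [301.1000061035156, 281.70001220703125]]
top stand 0.58 [330.6 229.7  38.1  49. ] [[314.0, 208.0], [348.0, 208.0], [348.0, 249.0], [314.0, 249.0]]
top bracket 0.59 [227.9 238.6  45.9  13.2] [[207.60000610351562, 244.5], [208.3000030517578, 228.8000030517578], [249.1999969482422, 230.60000610351562], [248.39999389648438, 246.39999389648438]]
top guard 0.62 [231.9 218.7  47.8  14.5] [[210.0, 213.0], [254.0, 213.0], [254.0, 223.0], [210.0, 223.0]]
top guard 0.37 [330.6 229.9  34.   46.8] [[315.0, 207.0], [348.0, 207.0], [348.0, 249.0], [315.0, 249.0]]
side spanner 0.93 [230.6 228.   21.4  76. ] [[223.0, 189.0], [240.0, 189.0], [240.0, 267.0], [223.0, 267.0]]
side spanner 0.85 [242.
[... 274 characters left out ...]
000061035156, 255.10000610351562]]
side stand 0.97 [287.1 264.9  50.7  38.7] [[258.6000061035156, 248.39999389648438], [309.5, 243.0], [313.3999938964844, 279.8999938964844], [262.5, 285.20001220703125]]
side bracket 0.84 [247.4 217.3  21.4  39.3] [[238.0, 199.0], [256.0, 199.0], [256.0, 237.0], [238.0, 237.0]]
side guard 0.61 [263.8 217.3  18.3  46. ] [[250.89999389648438, 197.1999969482422], [264.3999938964844, 194.10000610351562], [274.1000061035156, 236.8000030517578], [260.6000061035156, 239.89999389648438]]
side guard 0.48 [278.2 226.9   7.8  63.4] [[271.8999938964844, 255.89999389648438], [274.0, 192.89999389648438], [281.0, 193.10000610351562], [278.8999938964844, 256.1000061035156]]
```

View pics/c1.png

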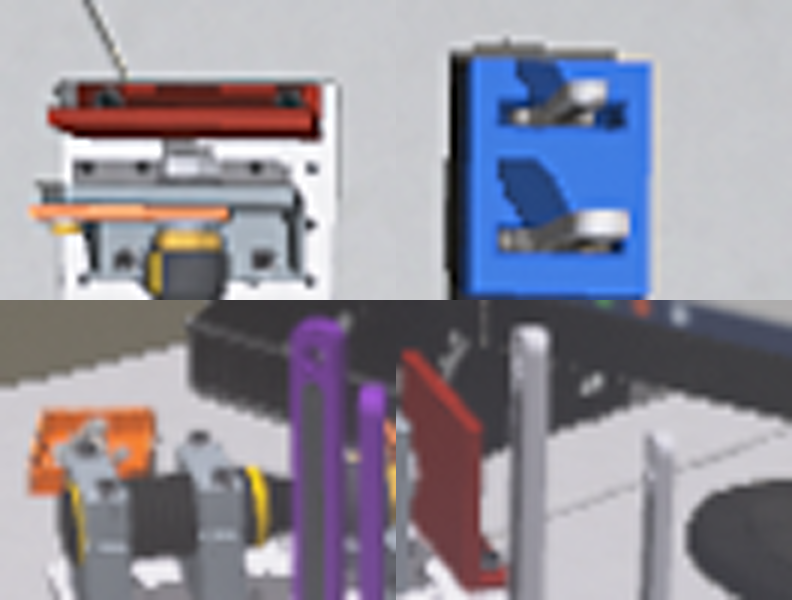

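The crop shows the tall bright-steel spanner in the stand's near slot, with its top end at top px (340.7,235) and side px (277.8,193). The purple ones stand free. A grey head is visible in the gap at top px (231.7,226). Next I work out the poses and check them with an overlay.

```bash
cat > ov.py <<'E'
from h import *
def box(c,im,k,o,pose,b,col):
    x,y,a=pose;ca,sa=np.cos(a),np.sin(a);P=[]
    for z in b[4:]:
        q=[proj(c,np.array([x+ca*u-sa*v,y+sa*u+ca*v,z])) for u,v in((b[0],b[2]),(b[1],b[2]),(b[1],b[3]),(b[0],b[3]))]
        P.append(((np.array(q)-o+.5)*k).astype(np.int32))
    for p in P: cv2.polylines(im,[p],True,col,1)
    for i in range(4): cv2.line(im,P[0][i].tolist(),P[1][i].tolist(),col,1)
E
python3 - <<'E'
from ov import *
np.set_printoptions(precision=4,suppress=True)
t=cam('top');s=cam('side')
print('top end',onz(t,(340.7,235),.212),tri(t,(340.7,235),s,(277.8,193)))
print('slotL',onz(t,(323.3,238),.062),onz(t,(345.3,238),.062),'slotS',onz(t,(334.3,216.7),.062))
print('head',onz(t,(231.7,226),.064))
print('base R',onz(t,(256,214),.012),onz(t,(256,298),.012),'L',onz(t,(210,214),.012),onz(t,(209,298),.012))
print('guard side',onz(s,(268.7,209.7),.095),onz(s,(255.7,196.3),.095))
print('stand R',onz(t,(348.7,208.5),.062),onz(t,(347.5,249),.062),'L',onz(t,(318,208.5),.062))
rig=(.535,.0775,0.0);st=(.5545,-.188,0.)
L=[]
for c,o,w,h in((t,(200,198),66,50),(t,(306,198),66,50),(s,(225,185),66,50),(s,(255,238),66,50)):
    im=cv2.resize(cv2.cvtColor(c['pixels'],cv2.COLOR_RGB2BGR)[o[1]:o[1]+h,o[0]:o[0]+w],None,fx=6,fy=6,interpolation=cv2.INTER_CUBIC)
    o=np.array(o)
    box(c,im,6,o,rig,(-.008,0,-.048,.048,.05,.095),(0,255,0));box(c,im,6,o,rig,(.024,.032,-.055,.055,.05,.095),(255,255,0))
    box(c,im,6,o,st,(-.05,.05,-.038,.038,0,.062),(0,255,255))
    for e in(-.027,.027): box(c,im,6,o,(st[0]+e,st[1],0),(-.00525,.00525,-.0265,.0265,.062,.062),(0,255,0))
    L.append(im)
cv2.imwrite('pics/c2.png',np.vstack([np.hstack(L[:2]),np.hstack(L[2:])]))
E
```

```text
top end [ 0.5201 -0.1925  0.212 ] (array([ 0.5206, -0.1928,  0.2113]), np.float64(1.0781048880602648))
slotL [ 0.5194 -0.167   0.062 ] [ 0.5207 -0.223   0.062 ] slotS [ 0.5746 -0.1944  0.062 ]
head [0.5444 0.0673 0.064 ]
base R [0.5815 0.0091 0.012 ] [0.3605 0.0027 0.012 ] L [0.5786 0.1318 0.012 ] [0.3575 0.1258 0.012 ]
guard side [0.5598 0.0081 0.095 ] [0.5543 0.1243 0.095 ]
stand R [ 0.5965 -0.231   0.062 ] [ 0.4929 -0.2289  0.062 ] L [ 0.5947 -0.1523  0.062 ]
```

View pics/c2.png

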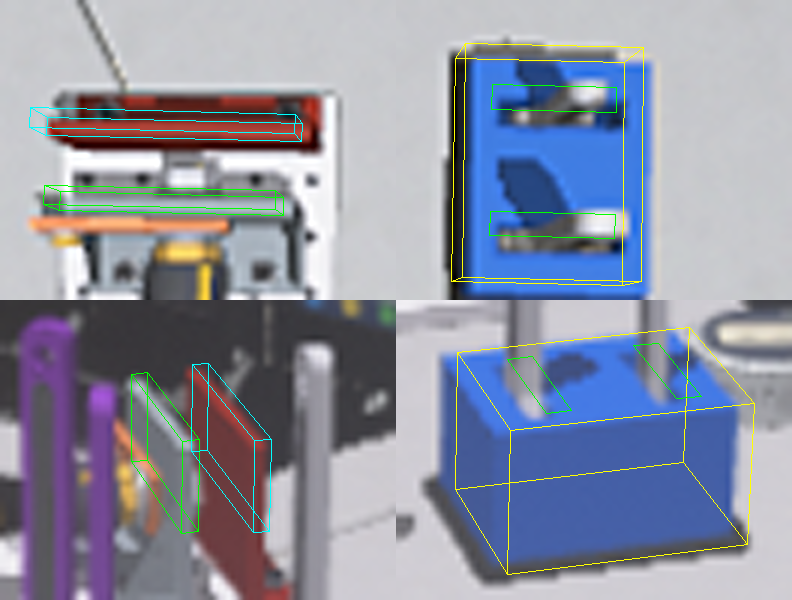

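The rig box must move to about y 0.067 with some 2° yaw, and the stand to about (0.547,-0.192). I redo the overlay with those values.

```bash
python3 - <<'E'
from ov import *
t=cam('top');s=cam('side')
rig=(.5355,.0672,np.radians(2));st=(.547,-.1925,0.)
L=[]
for c,o,w,h,k in((t,(203,205),60,30,8),(t,(310,203),40,50,6),(s,(235,190),48,40,10),(s,(258,240),53,40,6)):
    im=cv2.resize(cv2.cvtColor(c['pixels'],cv2.COLOR_RGB2BGR)[o[1]:o[1]+h,o[0]:o[0]+w],None,fx=k,fy=k,interpolation=cv2.INTER_CUBIC)
    o=np.array(o)
    box(c,im,k,o,rig,(-.008,0,-.048,.048,.06,.095),(0,255,0));box(c,im,k,o,rig,(.024,.032,-.055,.055,.012,.095),(255,255,0))
    box(c,im,k,o,rig,(.003,.013,-.012,.012,.043,.067),(255,0,255))
    box(c,im,k,o,st,(-.05,.05,-.038,.038,0,.062),(0,255,255))
    for e in(-.027,.027): box(c,im,k,o,(st[0]+e,st[1],st[2]),(-.00525,.00525,-.0265,.0265,.062,.062),(0,255,0))
    L.append(im)
W=np.zeros((600,800,3),np.uint8)
W[:240,:480]=L[0];W[:300,490:730]=L[1];W[-400+48:,:480]=L[2][:352];W[310:550,481:799]=L[3]
cv2.imwrite('pics/c3.png',W)
E
```

```text
(no output)
```

View pics/c3.png

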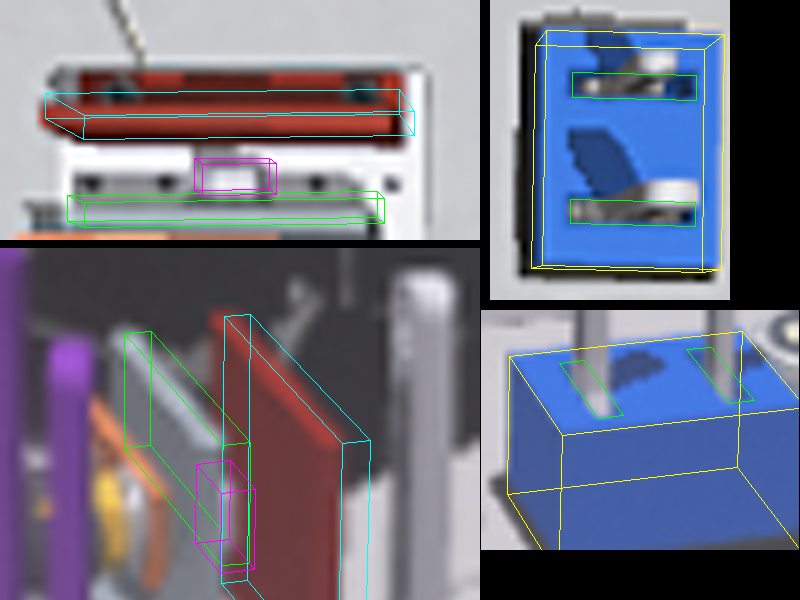

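Compared with the overlay, the side view shows guard and bracket some 2 px left, and the top view shows them about 1 px left and lower, so the rig is nearer x 0.532, y 0.070. I start moving now and refine with an edge fit.

```bash
python3 - <<'E'
from h import *
from scipy.optimize import minimize
from scipy.ndimage import map_coordinates
I={}
for n in('top','side'):
    c=cam(n);g=cv2.GaussianBlur(c['pixels'],(0,0),.9).astype(float);I[n]=(c,[(cv2.Sobel(g[...,k],-1,1,0),cv2.Sobel(g[...,k],-1,0,1)) for k in range(3)])
def score(p,segs,cams):
    x,y,a=p[0],p[1],np.radians(p[2]);R=np.array([[np.cos(a),-np.sin(a),0],[np.sin(a),np.cos(a),0],[0,0,1]]);S=0
    for n in cams:
        c,G=I[n]
        for A,B in segs:
            q=np.array([proj(c,R@np.array(X)+[x,y,0]) for X in(A,B)]);d=q[1]-q[0];l=np.linalg.norm(d);nn=np.array([-d[1],d[0]])/l
            P=q[0]+np.linspace(.04,.96,30)[:,None]*d
            m=sum(abs(map_coordinates(gx,[P[:,1],P[:,0]],order=1)*nn[0]+map_coordinates(gy,[P[:,1],P[:,0]],order=1)*nn[1]) for gx,gy in G)
            S+=np.minimum(m,400).mean()*l
    return -S
def top(x0,x1,y0,y1,z):
    q=[(x0,y0,z),(x1,y0,z),(x1,y1,z),(x0,y1,z)];return [(q[i],q[(i+1)%4]) for i in range(4)]
rig=top(.024,.032,-.055,.055,.095)+top(-.008,0,-.048,.048,.095)
base=[((-.1,-.06,.012),(.04,-.06,.012)),((-.1,.06,.012),(.04,.06,.012))]
st=top(-.05,.05,-.038,.038,.062)+top(-.03225,-.02175,-.0265,.0265,.062)
def fit(segs,p0,cams):
    best=min(((score((p0[0]+dx,p0[1]+dy,p0[2]+da),segs,cams),dx,dy,da) for dx in np.arange(-.007,.0071,.001) for dy in np.arange(-.007,.0071,.001) for da in(-3,-1.5,0,1.5,3)))
    r=minimize(score,np.array(p0)+best[1:],(segs,cams),'Nelder-Mead',options=dict(initial_simplex=np.array(p0)+best[1:]+np.array([[0,0,0],[.001,0,0],[0,.001,0],[0,0,1]])))
    return np.round(r.x,4),round(r.fun)
for cams in(('top',),('side',),('top','side')):
    print(cams,'rig',fit(rig,(.533,.069,2),cams),'guard',fit(rig[:4],(.533,.069,2),cams),'stand',fit(st,(.547,-.192,0),cams))
print(fit(rig+base,(.533,.069,2),('top',)))
for p in((303,268),(335,270)): print(onz(I['top'][0],p,.1))
E
python3 -m inch '[[[100,0,0,-60,0,0,9.57],[100,0,0,-10,0,0,9.56],[100,42,-40,0,0,0,0],[100,42,-40,0,0,0,0],[100,42,-40,0,0,0,0],[100,42,-40,0,0,0,0],[100,42,-40,0,0,0,0],[100,42,-40,0,0,0,0]]]' 80
```

```text
('top',) rig (array([0.5384, 0.0663, 0.9766]), -62559) guard (array([0.5384, 0.0702, 0.932 ]), -34939) stand (array([ 0.5485, -0.1929, -0.7155]), -72658)
('side',) rig (array([0.5296, 0.0657, 1.7994]), -19992) guard (array([0.5301, 0.068 , 1.6024]), -6935) stand (array([ 0.5465, -0.19  ,  1.1693]), -41336)
('top', 'side') rig (array([0.5302, 0.0687, 1.1852]), -80223) guard (array([0.5384, 0.0696, 1.0172]), -40955) stand (array([ 0.5473, -0.1908,  0.525 ]), -113581)
(array([0.5384, 0.0703, 0.887 ]), -92139)
[ 0.4429641  -0.11492788  0.1       ]
[ 0.43995672 -0.19341946  0.1       ]
time: 3.2
ee_pos: [0.4334, -0.2782, 0.3015]
tcp_rot: [180.0, -0.0, -0.0]
wrist_force: [0.4, -0.7, -0.2]
opening: 0.0854
grasp_force: 0.0
```

```bash
python3 -m inch '[[[100,44,-43,0,0,0,0],[100,43,-42.5,0,0,0,0],[100,0,0,0,0,0,0],[100,0,0,50,0,0,0],[100,0,0,50,0,0,0],[100,0,0,43.5,0,0,0],[100,0,0,0,0,0,0]]]'
python3 - <<'E'
from ov import *
t=cam('top');s=cam('side')
L=[]
for c,o,w,h,k,rig in((t,(203,205),60,30,6,(.5305,.0692,np.radians(1.2))),(t,(203,205),60,30,6,(.5384,.0692,np.radians(1.2))),(s,(235,190),48,40,7,(.5305,.0692,np.radians(1.2))),(s,(265,170),53,40,7,(.5305,.0692,np.radians(1.2)))):
    im=cv2.resize(cv2.cvtColor(c['pixels'],cv2.COLOR_RGB2BGR)[o[1]:o[1]+h,o[0]:o[0]+w],None,fx=k,fy=k,interpolation=cv2.INTER_CUBIC)
    o=np.array(o)
    box(c,im,k,o,rig,(-.008,0,-.048,.048,.0949,.095),(0,255,0));box(c,im,k,o,rig,(.024,.032,-.055,.055,.0949,.095),(255,255,0))
    L.append(im)
W=np.zeros((560,800,3),np.uint8)
W[:180,:360]=L[0];W[:180,370:730]=L[1];W[200:480,:336]=L[2];W[200:480,370:741]=L[3]
cv2.imwrite('pics/c4.png',W)
E
```

```text
time: 4.08
ee_pos: [0.5171, -0.1941, 0.1549]
tcp_rot: [-179.9, 0.3, -0.0]
wrist_force: [1.0, 0.1, 1.4]
opening: 0.0853
grasp_force: 0.0
```

View pics/c4.png

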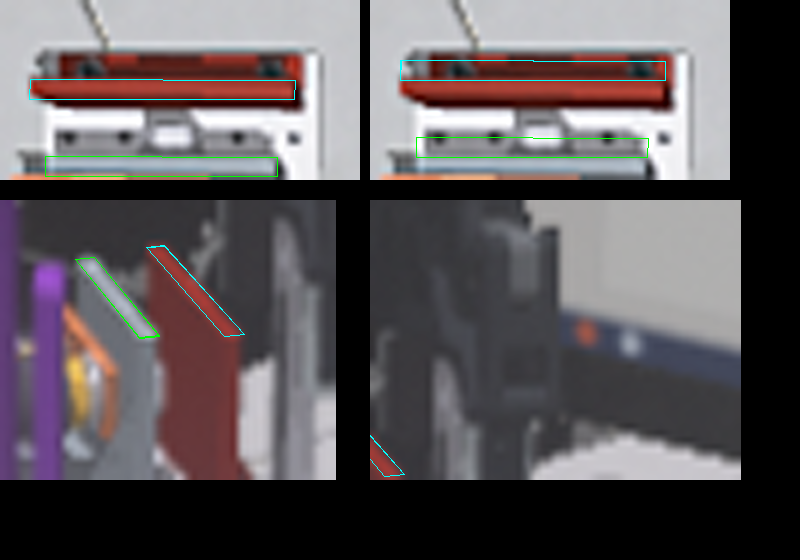

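The left-hand overlay (rig x 0.5305, y 0.069, yaw 1.2°) fits the top faces in both views: guard top at crop (165,89), bracket at (160,166). The spanner stands between the fingers, so I close.

```bash
python3 -m inch '[[[0,0,0,0,0,0,0],[0,0,0,0,0,0,0],[0,0,0,0,0,0,0],[0,0,0,0,0,0,0],[0,0,0,0,0,0,0],[0,0,0,0,0,0,0]]]' 100; python3 -c "
from h import *
o=bot.get_obs();print(o['ee_pos'],o['torque'],o['qd'])"
```

```text
time: 4.92
ee_pos: [0.5194, -0.1937, 0.1582]
tcp_rot: [-180.0, -0.0, 0.0]
wrist_force: [-1.0, 6.0, 5.6]
opening: 0.0185
grasp_force: 97.3
[ 0.51943314 -0.19365421  0.15820833] [1.50650468 0.03875477 0.01217702] [ 0.00310718  0.02879143 -0.02861433 -0.00490982 -0.0455503  -0.03483033]
```

```bash
python3 -m inch '[[[0,0,0,-10,0,0,0],[0,0,0,-20,0,0,0],[0,0,0,-35,0,0,0],[0,0,0,-40,0,0,0],[0,0,0,-15,0,0,0],[0,0,0,0,0,0,0]]]'
python3 -m inch '[[[0,2,-25,0,0,0,-1.2],[0,3,-45,0,0,0,0],[0,3,-50,0,0,0,0],[0,3,-45,0,0,0,0],[0,2,-35,0,0,0,0],[0,0,-10,0,0,0,0],[0,0,0,0,0,0,0],[0,0,0,0,0,0,0]]]'
python3 - <<'E'
from h import *
t=cam('top');s=cam('side')
for n in('top','side'):
  for k in('spanner_grip','spanner_jaw','spanner'): print(n,k,[(np.round(m['position'],1).tolist(),round(m['conf'],2)) for m in finder.mark_of(n,k)][:4])
L=[cv2.resize(cv2.cvtColor(c['pixels'],cv2.COLOR_RGB2BGR)[y:y+100,x:x+80],None,fx=5,fy=5,interpolation=cv2.INTER_CUBIC) for c,x,y in((t,205,180),(s,225,150))]
cv2.imwrite('pics/c5.png',np.hstack(L))
o=bot.get_obs();print(o['ee_pos'],o['wrist_force'],o['torque'])
for n,c in(('top',t),('side',s)): print(n,proj(c,np.array(o['ee_pos'])+[0,0,-.136]),proj(c,np.array(o['ee_pos'])))
E
```

```text
time: 5.68
ee_pos: [0.5196, -0.1949, 0.279]
tcp_rot: [179.9, -0.1, -0.0]
wrist_force: [0.4, -0.0, -2.0]
opening: 0.0187
grasp_force: 97.6
time: 6.68
ee_pos: [0.5284, 0.0122, 0.2775]
tcp_rot: [-179.9, 0.0, 1.4]
wrist_force: [0.1, -0.7, -1.2]
opening: 0.0187
grasp_force: 97.8
top spanner_grip [([303.1, 274.8], 0.41), ([340.6, 272.1], 0.38)]
top spanner_jaw [([304.0, 272.6], 0.65), ([333.6, 271.1], 0.54), ([329.2, 226.7], 0.4)]
top spanner [([330.7, 271.2], 0.49), ([298.0, 269.8], 0.43)]
side spanner_grip [([243.7, 210.7], 0.82), ([231.1, 204.2], 0.66), ([260.4, 193.2], 0.31)]
side spanner_jaw [([232.5, 258.8], 0.72), ([256.6, 197.6], 0.59), ([287.4, 274.7], 0.54)]
side spanner [([258.6, 199.5], 0.87), ([242.2, 281.1], 0.84), ([332.8, 300.3], 0.72), ([233.4, 269.2], 0.64)]
[0.52844244 0.01298268 0.27779839] [-0.33162505  0.56984175 -2.49673732] [-0.0151228  -0.00938654 -0.0365622 ]
top [250.83213527 230.94604515] [246.70203636 227.11690306]
side [257.19669214 193.59351651] [257.70388523 143.6523939 ]
```

View pics/c5.png

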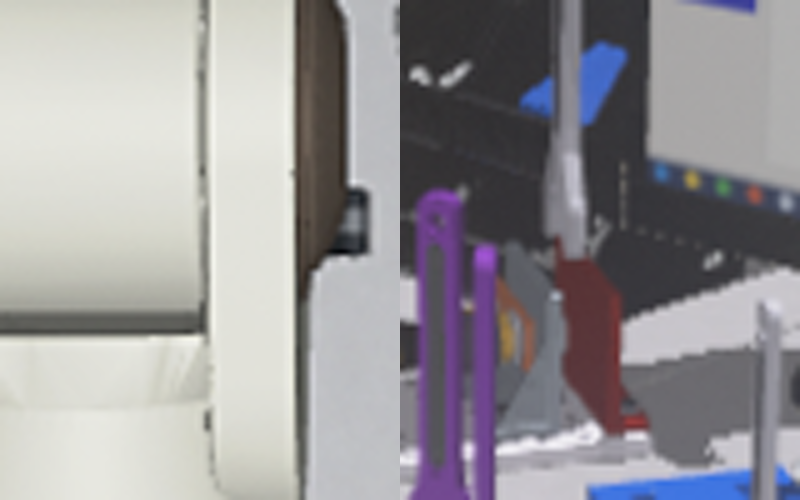

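The side view shows the big spanner upright in the grip with its jaw end at crop (568,240), above the guard; the small one is still in the stand. The top view is blocked by the arm. I move over the gap.

```bash
python3 -m inch '[[[0,3.3,-20,0,0,0,0],[0,4,-25.5,0,0,0,0],[0,4,-10,0,0,0,0],[0,0,0,10,0,0,0],[0,0,0,8,0,0,0],[0,0,0,0,0,0,0],[0,0,0,0,0,0,0]]]'
python3 - <<'E'
from h import *
t=cam('top');s=cam('side')
L=[cv2.resize(cv2.cvtColor(c['pixels'],cv2.COLOR_RGB2BGR)[y:y+h,x:x+w],None,fx=k,fy=k,interpolation=cv2.INTER_CUBIC) for c,x,y,w,h,k in((s,230,160,48,72,8),(t,190,180,80,115,5))]
o=bot.get_obs();print(o['time'],o['ee_pos'],o['tcp_rot'],o['wrist_force'])
p=np.array(o['ee_pos'])
for dx in(0,.002,.004):
  q=[proj(s,p+[dx,0,dz]) for dz in(-.151,-.02)];print(q);cv2.line(L[0],*[((a-[230,160]+.5)*8).astype(int).tolist() for a in q],(0,255,0) if dx==0 else (0,255,255) if dx<.003 else(255,0,255),1)
W=np.zeros((576,790,3),np.uint8);W[:,:384]=L[0];W[:575,390:]=L[1]
cv2.imwrite('pics/c6.png',W)
E
```

```text
time: 7.95
ee_pos: [0.5389, 0.042, 0.2604]
tcp_rot: [-178.7, 0.0, 3.8]
wrist_force: [-0.2, -0.1, -1.1]
opening: 0.0186
grasp_force: 97.8
8.05 [0.53906434 0.04203642 0.26063846] [-1.78704733e+02 -2.59936484e-02  3.79077948e+00] [ 1.17551668 -0.06417725 -1.47493594]
[array([258.08449581, 201.13254662]), array([258.58654969, 154.66207832])]
[array([258.78921065, 201.07653489]), array([259.3130546 , 154.62307611])]
[array([259.49337401, 201.02056698]), array([260.03897324, 154.58410538])]
```

View pics/c6.png

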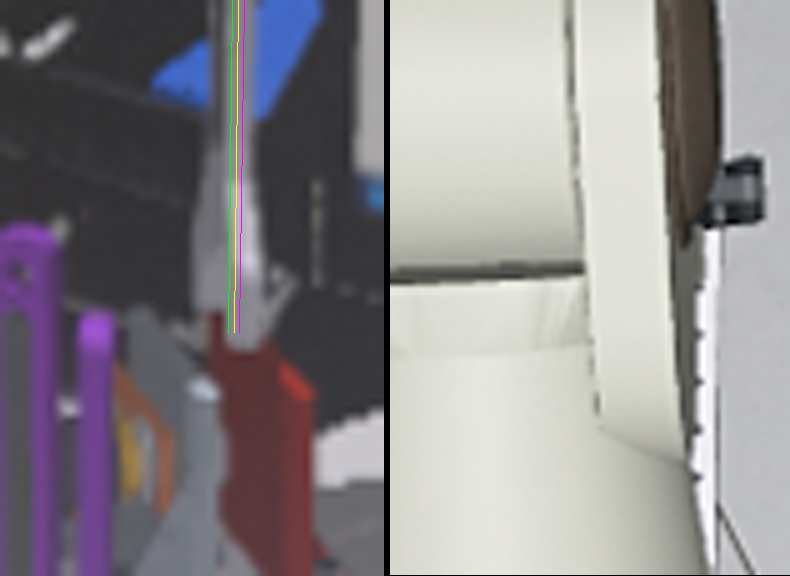

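The side view shows the spanner over the gap, but y stopped at 0.042 with yaw 3.8° and roll off by 1.3°. I check joints and efforts.

```bash
python3 -c "
from h import *
o=bot.get_obs()
for k in('q','qd','joint_efforts','ee_pos','tcp_rot'):print(k,np.round(o[k],3))"
python3 -m inch '[[[0,0,0,0,0,0,0],[0,0,0,0,0,0,0]]]'; python3 -c "
from h import *
o=bot.get_obs()
for k in('q','qd','joint_efforts','ee_pos','tcp_rot'):print(k,np.round(o[k],3))"
```

```text
q [  3.776   4.424  12.769  98.32    1.295 179.985]
qd [-0.09   0.099  0.159 -0.01   0.082  0.032]
joint_efforts [ 4.0000e-03 -5.1612e+01  4.6609e+01 -5.0000e-03  8.8000e-02 -0.0000e+00]
ee_pos [0.539 0.042 0.261]
tcp_rot [-1.78705e+02 -2.60000e-02  3.79100e+00]
time: 8.3
ee_pos: [0.539, 0.0421, 0.2604]
tcp_rot: [-178.7, -0.0, 3.8]
wrist_force: [-0.0, -0.2, -1.4]
opening: 0.0186
grasp_force: 97.8
q [  3.786   4.441  12.759  98.317   1.298 179.985]
qd [ 0.04   0.004  0.016 -0.053 -0.039  0.002]
joint_efforts [-1.8000e-02 -5.1858e+01  4.6859e+01  1.0000e-03  8.8000e-02 -0.0000e+00]
ee_pos [0.539 0.042 0.26 ]
tcp_rot [-1.78702e+02 -1.00000e-03  3.80000e+00]
```

Joint 6 is at its 180° limit. The spanner is symmetric, so I raise a little and turn the tool half a turn the other way.

```bash
python3 -m inch '[[[0,0,0,-10,-1.3,0,0],[0,0,0,-10,0,0,0],[0,0,0,0,0,0,-10],[0,0,0,0,0,0,-10],[0,0,0,0,0,0,-10],[0,0,0,0,0,0,-10],[0,0,0,0,0,0,-10],[0,0,0,0,0,0,-10]]]'
python3 -m inch '[[[0,0,0,0,0,0,-10],[0,0,0,0,0,0,-10],[0,0,0,0,0,0,-10],[0,0,0,0,0,0,-10],[0,0,0,0,0,0,-10],[0,0,0,0,0,0,-10],[0,0,0,0,0,0,-10],[0,0,0,0,0,0,-10]]]'
python3 -m inch '[[[0,0,0,0,0,0,-10],[0,0,0,0,0,0,-10],[0,0,0,0,0,0,-10],[0,0,0,0,0,0,-7],[0,0,0,0,0,0,0],[0,0,0,0,0,0,0]]]'; python3 -c "
from h import *
o=bot.get_obs()
for k in('q','ee_pos','tcp_rot'):print(k,np.round(o[k],4))"
```

```text
time: 9.3
ee_pos: [0.5394, 0.039, 0.2812]
tcp_rot: [-180.0, -0.1, 64.4]
wrist_force: [-0.6, 0.4, -1.3]
opening: 0.0187
grasp_force: 97.8
time: 10.3
ee_pos: [0.5394, 0.0389, 0.2812]
tcp_rot: [179.9, -0.1, 144.4]
wrist_force: [-0.3, 0.2, -0.8]
opening: 0.0183
grasp_force: 97.8
time: 11.05
ee_pos: [0.5393, 0.0389, 0.2806]
tcp_rot: [179.9, 0.0, -179.1]
wrist_force: [-0.5, 0.8, -2.3]
opening: 0.0187
grasp_force: 97.8
q [  4.0574   5.1198  15.788  100.6552   0.1331   3.1391]
ee_pos [0.5393 0.0389 0.2806]
tcp_rot [ 1.798664e+02  5.600000e-03 -1.790817e+02]
```

```bash
python3 -m inch '[[[0,-1,12,0,0,0,0],[0,-1.2,12,0,0,0,0],[0,0,6,0,0,0,0],[0,0,0,12,0,0,0],[0,0,0,11,0,0,0],[0,0,0,0,0,0,0],[0,0,0,0,0,0,0]]]'
python3 - <<'E'
from h import *
from ov import box
s=cam('side')
L=[cv2.resize(cv2.cvtColor(c['pixels'],cv2.COLOR_RGB2BGR)[y:y+h,x:x+w],None,fx=k,fy=k,interpolation=cv2.INTER_CUBIC) for c,x,y,w,h,k in((s,230,160,48,60,10),)]
o=bot.get_obs();print(o['q'][5],o['ee_pos'],o['tcp_rot'],o['wrist_force'])
x,y,z=o['ee_pos'];im=L[0];O=np.array([230,160])
box(s,im,10,O,(x-.0015,y,np.radians(1)),(-.0045,.0045,-.0245,.0245,z-.151,z-.12),(0,255,0))
box(s,im,10,O,(.5305,.0688,np.radians(1.2)),(0,.024,-.048,.048,.0949,.095),(0,255,255))
cv2.imwrite('pics/c7.png',im)
E
```

```text
time: 11.92
ee_pos: [0.5408, 0.0687, 0.2574]
tcp_rot: [179.9, -0.0, -179.0]
wrist_force: [-0.0, -0.2, -1.7]
opening: 0.0189
grasp_force: 97.7
6.12405119225221 [0.54091462 0.0687592  0.25763431] [ 1.79868431e+02  7.22192431e-03 -1.78947620e+02] [-0.18236818 -0.11567771 -1.10088579]
```

View pics/c7.png

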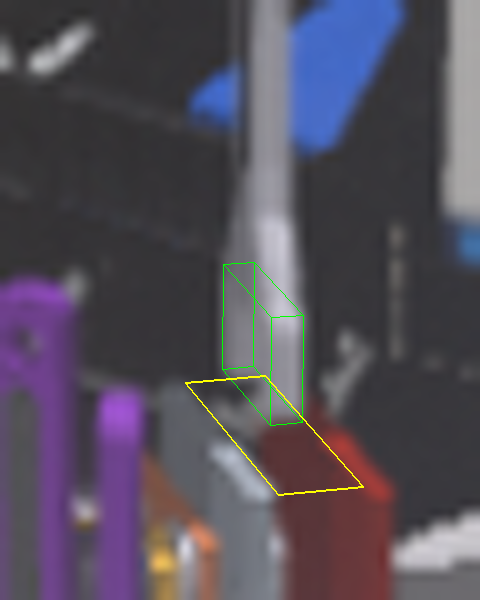

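The model matches the picture: the jaw end at crop (285,420) lies in the middle of the gap outline (185–365, 380–490). I descend, then lower lightly onto the head.

```bash
python3 -m inch '[[[0,0,0,10,0,0,0],[0,0,0,12,0,0,0],[0,0,0,8,0,0,0],[0,0,0,0,0,0,0]]]'
python3 -m inch '[[[0,0,0,2,0,0,0],[0,0,0,2,0,0,0],[0,0,0,2,0,0,0],[0,0,0,1,0,0,0]]]'
python3 -m inch '[[[0,0,0,1.5,0,0,0],[0,0,0,1.5,0,0,0],[0,0,0,1.5,0,0,0]]]'
```

```text
time: 12.48
ee_pos: [0.5405, 0.069, 0.2264]
tcp_rot: [179.9, -0.1, -178.9]
wrist_force: [-0.7, 0.7, -1.9]
opening: 0.0187
grasp_force: 97.7
time: 12.98
ee_pos: [0.5409, 0.069, 0.2203]
tcp_rot: [179.9, -0.0, -178.9]
wrist_force: [-0.3, 0.4, -1.8]
opening: 0.0186
grasp_force: 97.7
time: 13.35
ee_pos: [0.5409, 0.069, 0.2157]
tcp_rot: [179.9, -0.0, -178.9]
wrist_force: [0.4, -0.2, -2.1]
opening: 0.018
grasp_force: 97.7
```

```bash
python3 -m inch '[[[0,0,0,1.5,0,0,0],[0,0,0,1.5,0,0,0]]]';python3 -m inch '[[[0,0,0,1.5,0,0,0],[0,0,0,1.5,0,0,0]]]'
```

```text
time: 13.6
ee_pos: [0.5409, 0.0691, 0.2127]
tcp_rot: [179.9, -0.0, -178.9]
wrist_force: [-0.5, -0.7, -1.3]
opening: 0.0182
grasp_force: 97.7
time: 13.85
ee_pos: [0.5411, 0.0695, 0.2107]
tcp_rot: [179.8, 0.1, -178.9]
wrist_force: [-0.7, 2.2, 6.1]
opening: 0.0185
grasp_force: 98.5
```

```bash
python3 -c "
from h import *
o=bot.get_obs();print(o['ee_pos'],o['wrist_force'],o['torque'])"
```

```text
[0.54109537 0.06953831 0.21072338] [-0.74607127  2.21825192  6.1134496 ] [1.02007166 0.29996243 0.07506828]
```

```bash
python3 -m inch '[[[0,0,0,0.5,0,0,0]]]';python3 -m inch '[[[0,0,0,0.5,0,0,0]]]';python3 -m inch '[[[0,0,0,0.5,0,0,0]]]';python3 -m inch '[[[0,0,0,0,0,0,0]]]'; python3 -c "
from h import *
o=bot.get_obs();print(o['ee_pos'],o['wrist_force'],o['torque'])"
```

```text
time: 13.98
ee_pos: [0.5411, 0.0697, 0.2103]
tcp_rot: [179.8, 0.1, -178.9]
wrist_force: [0.3, 2.6, 5.2]
opening: 0.0188
grasp_force: 98.5
time: 14.1
ee_pos: [0.5411, 0.0698, 0.2099]
tcp_rot: [179.8, 0.1, -178.9]
wrist_force: [-1.0, 3.7, 5.9]
opening: 0.0184
grasp_force: 98.5
time: 14.22
ee_pos: [0.5411, 0.0699, 0.2094]
tcp_rot: [179.7, 0.1, -178.9]
wrist_force: [-1.2, 3.2, 5.9]
opening: 0.0185
grasp_force: 98.5
time: 14.35
ee_pos: [0.5411, 0.0699, 0.2093]
tcp_rot: [179.7, 0.1, -178.9]
wrist_force: [-0.8, 3.0, 5.0]
opening: 0.0188
grasp_force: 98.5
[0.54108012 0.06991245 0.20933246] [-0.8118229   3.0174973   5.04626674] [1.32567309 0.24785459 0.00490947]
```

Contact at tips z 0.058 with a sideways push of +3 N in y: one tip rides on the head. I lift, shift +y and retry.

```bash
python3 -m inch '[[[0,0,0,-6,0,0,0],[0,0,1.5,-2,0,0,0],[0,0,0,0,0,0,0],[0,0,0,2,0,0,0],[0,0,0,2,0,0,0],[0,0,0,2,0,0,0]]]';python3 -m inch '[[[0,0,0,2,0,0,0],[0,0,0,2,0,0,0]]]'; python3 -m inch '[[[0,0,0,1,0,0,0],[0,0,0,1,0,0,0]]]'
```

```text
time: 15.1
ee_pos: [0.541, 0.0708, 0.2108]
tcp_rot: [179.8, 0.0, -178.9]
wrist_force: [-0.4, 0.2, 4.6]
opening: 0.0185
grasp_force: 98.5
time: 15.35
ee_pos: [0.5409, 0.0713, 0.2067]
tcp_rot: [179.8, 0.0, -178.9]
wrist_force: [-0.2, 6.3, 4.8]
opening: 0.0184
grasp_force: 98.4
time: 15.6
ee_pos: [0.5409, 0.0715, 0.2045]
tcp_rot: [179.7, 0.0, -178.9]
wrist_force: [-0.3, 6.4, 4.4]
opening: 0.0187
grasp_force: 98.4
```

```bash
python3 -m inch '[[[0,0,1.5,0,0,0,0],[0,0,0,0,0,0,0]]]';python3 -m inch '[[[0,0,0,1.5,0,0,0],[0,0,0,1.5,0,0,0]]]'; python3 -m inch '[[[0,0,0,1.5,0,0,0],[0,0,0,1.5,0,0,0]]]'
```

```text
time: 15.85
ee_pos: [0.5409, 0.0725, 0.2043]
tcp_rot: [179.8, -0.0, -178.9]
wrist_force: [-0.0, 4.6, 3.7]
opening: 0.0184
grasp_force: 98.3
time: 16.1
ee_pos: [0.5409, 0.0724, 0.2014]
tcp_rot: [179.8, 0.0, -178.9]
wrist_force: [-0.5, 5.9, 3.7]
opening: 0.0184
grasp_force: 98.3
time: 16.35
ee_pos: [0.5408, 0.0724, 0.1981]
tcp_rot: [179.8, -0.0, -178.9]
wrist_force: [-0.1, 5.5, 2.0]
opening: 0.0183
grasp_force: 98.2
```

```bash
python3 -m inch '[[[0,0,1.2,0,0,0,0],[0,0,0,1.5,0,0,0],[0,0,0,1.5,0,0,0]]]'; python3 -m inch '[[[0,0,0,1.5,0,0,0],[0,0,0,1,0,0,0]]]';  python3 -m inch '[[[0,0,0,1,0,0,0],[0,0,0,0,0,0,0]]]'; python3 -c "
from h import *
o=bot.get_obs();print(o['ee_pos'],o['wrist_force'],o['torque'])"
```

```text
time: 16.73
ee_pos: [0.5408, 0.0733, 0.1951]
tcp_rot: [179.9, -0.0, -178.9]
wrist_force: [-0.2, 5.1, 2.0]
opening: 0.0183
grasp_force: 98.1
time: 16.98
ee_pos: [0.5408, 0.0733, 0.1928]
tcp_rot: [179.9, -0.0, -178.9]
wrist_force: [-0.4, 5.6, 2.3]
opening: 0.019
grasp_force: 98.1
time: 17.23
ee_pos: [0.5408, 0.0733, 0.1917]
tcp_rot: [179.9, -0.0, -178.9]
wrist_force: [-0.5, 3.7, 0.8]
opening: 0.0185
grasp_force: 98.1
[0.5407545  0.07332763 0.19171644] [-0.51394235  3.70496735  0.80005833] [ 1.6305835  -0.00696125  0.02832114]
```

```bash
python3 -m inch '[[[0,0,1,0.5,0,0,0],[0,0,0,0.5,0,0,0],[0,0,0,0,0,0,0]]]'; python3 -m inch '[[[0,0,0,1,0,0,0],[0,0,0,0,0,0,0]]]'; python3 -c "
from h import *
s=cam('side');cv2.imwrite('pics/c8.png',cv2.resize(cv2.cvtColor(s['pixels'],cv2.COLOR_RGB2BGR)[130:250,210:320],None,fx=5,fy=5,interpolation=cv2.INTER_CUBIC))
for k in('spanner_grip','spanner_jaw','bolt'):print(k,[(np.round(m['position'],1).tolist(),round(m['conf'],2)) for m in finder.mark_of('side',k)][:4])
o=bot.get_obs();print(o['ee_pos'],o['wrist_force'],o['torque']);print(proj(s,np.array(o['ee_pos'])+[0,0,.019]),proj(s,np.array(o['ee_pos'])+[0,0,.054]))"
```

```text
time: 17.6
ee_pos: [0.5408, 0.074, 0.1912]
tcp_rot: [179.9, 0.0, -178.9]
wrist_force: [-0.2, 1.1, 4.2]
opening: 0.0187
grasp_force: 98.5
time: 17.85
ee_pos: [0.5409, 0.074, 0.1902]
tcp_rot: [179.9, 0.0, -178.9]
wrist_force: [0.5, 1.2, 5.7]
opening: 0.0182
grasp_force: 98.5
spanner_grip [([232.8, 203.0], 0.86), ([240.5, 213.5], 0.83), ([254.7, 162.8], 0.46)]
spanner_jaw [([232.4, 257.2], 0.78), ([241.0, 274.8], 0.73), ([254.4, 235.3], 0.65), ([257.1, 216.5], 0.61)]
bolt []
[0.54088945 0.07402448 0.19012418] [1.002392   0.97765119 5.39986008] [0.38105712 0.07959079 0.00216841]
[256.05110528 162.95505318] [256.16604495 150.46378413]
```

View pics/c8.png

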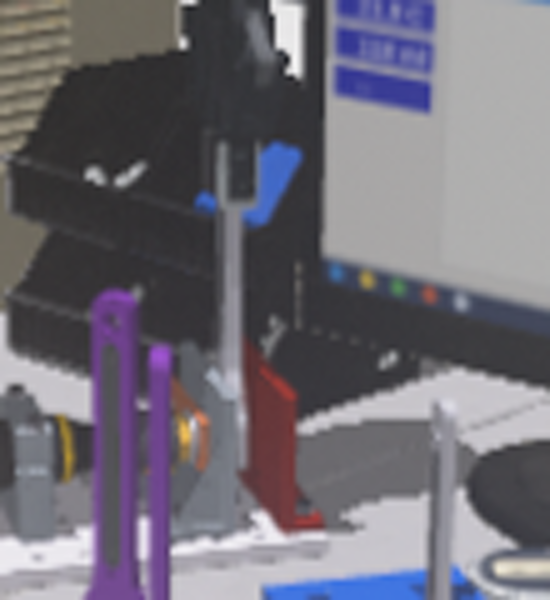

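The side view shows the spanner down in the gap at crop (232,330), with its jaw hidden behind the bracket. The throat touches at 6 N and the side force is small, so the jaw is fully on. I hold for about 11 s and watch the moment.

```bash
for i in 1 2 3 4 5 6 7 8 9 10 11; do python3 -m inch '[[[0,0,0,0,0,0,0],[0,0,0,0,0,0,0],[0,0,0,0,0,0,0],[0,0,0,0,0,0,0],[0,0,0,0,0,0,0],[0,0,0,0,0,0,0],[0,0,0,0,0,0,0],[0,0,0,0,0,0,0]]]' | egrep 'time|ee_pos|wrist' | tr '\n' ' '; python3 -c "
from h import *
o=bot.get_obs();print(np.round(o['torque'],3))"; done
```

```text
time: 19.05 ee_pos: [0.5409, 0.0741, 0.1902] wrist_force: [1.2, 1.2, 5.1] [0.324 0.05  0.007]
time: 20.05 ee_pos: [0.5409, 0.074, 0.1901] wrist_force: [-0.5, 0.5, 5.3] [0.384 0.076 0.009]
time: 21.05 ee_pos: [0.5409, 0.074, 0.1901] wrist_force: [0.2, 0.6, 6.2] [ 0.408  0.126 -0.042]
time: 22.05 ee_pos: [0.5408, 0.074, 0.1901] wrist_force: [-0.0, 0.6, 5.2] [ 0.317  0.045 -0.069]
time: 23.05 ee_pos: [0.5409, 0.074, 0.1901] wrist_force: [-0.5, 0.6, 5.0] [ 0.328  0.109 -0.015]
time: 24.05 ee_pos: [0.5409, 0.0741, 0.1901] wrist_force: [0.0, 0.6, 4.5] [0.374 0.036 0.007]
time: 25.05 ee_pos: [0.5409, 0.074, 0.19] wrist_force: [0.2, 1.2, 5.0] [ 0.373  0.043 -0.057]
time: 26.05 ee_pos: [0.5409, 0.074, 0.1901] wrist_force: [0.3, 1.2, 4.6] [ 0.329  0.062 -0.035]
time: 27.05 ee_pos: [0.5409, 0.074, 0.1901] wrist_force: [-0.3, 0.9, 5.0] [ 0.343  0.01  -0.017]
time: 28.05 ee_pos: [0.5409, 0.074, 0.1901] wrist_force: [0.0, 0.3, 4.9] [ 0.31  -0.007 -0.006]
time: 29.05 ee_pos: [0.5409, 0.074, 0.1901] wrist_force: [0.4, 0.4, 4.7] [0.315 0.089 0.032]
```

```bash
f='egrep time|ee_pos|wrist'; python3 -m inch '[[[0,0,1,0,0,0,0],[0,0,1,0,0,0,0],[0,0,0,0,0,0,0]]]'|$f; python3 -m inch '[[[0,0,-1,0,0,0,0],[0,0,-1,0,0,0,0],[0,0,0,0,0,0,0],[0,0,0,0,0,0,0],[0,0,0,0,0,0,0],[0,0,0,0,0,0,0],[0,0,0,0,0,0,0],[0,0,0,0,0,0,0]]]'|$f; python3 -m inch '[[[0,0,0,0,0,0,0],[0,0,0,0,0,0,0],[0,0,0,0,0,0,0],[0,0,0,0,0,0,0],[0,0,0,0,0,0,0],[0,0,0,0,0,0,0],[0,0,0,0,0,0,0],[0,0,0,0,0,0,0]]]'|$f; python3 -c "
from h import *
t=cam('top');s=cam('side')
for n in('top','side'):print([(k,[(np.round(m['position']).tolist(),round(m['conf'],2)) for m in finder.mark_of(n,k)][:1]) for k in('small_spanner','tin','tape','meter','keys','stand')])"
```

```text
time: 29.42
ee_pos: [0.5408, 0.0755, 0.1899]
wrist_force: [0.8, -4.7, 4.9]
time: 30.42
ee_pos: [0.5408, 0.0743, 0.1899]
wrist_force: [0.5, -1.3, 5.1]
time: 31.42
ee_pos: [0.5408, 0.0743, 0.1899]
wrist_force: [0.1, -0.8, 5.1]
[('small_spanner', [([331.0, 216.0], 0.52)]), ('tin', [([299.0, 185.0], 0.83)]), ('tape', [([390.0, 211.0], 0.51)]), ('meter', [([349.0, 157.0], 0.59)]), ('keys', [([151.0, 282.0], 0.75)]), ('stand', [([326.0, 229.0], 0.91)])]
[('small_spanner', [([365.0, 274.0], 0.32)]), ('tin', [([314.0, 253.0], 0.58)]), ('tape', [([331.0, 302.0], 0.91)]), ('meter', [([362.0, 273.0], 0.86)]), ('keys', [([195.0, 213.0], 0.71)]), ('stand', [([287.0, 275.0], 0.68)])]
```

The jaw is held from both sides in y (+4 N at y 0.0733, −4.7 N at 0.0755), so the head is in it. It has been held for 14 s, longer than the 8 s needed, and the bystanders have not moved. I hand in.

```bash
python3 -c "
from workcell import bot
print(bot.job_done())"
```

```text
the job is handed in; nothing more can be done
None
```

I handed the job in at about 31.5 s, with the larger spanner still gripped upright, its jaw on the bolt head and held there for about 14 s (8 s needed). I inferred the fit from contact forces and the nut's run home from that holding time; neither the jaw on the head nor the stall was visible, and the small spanner and bystanders appeared unmoved.

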